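# Lock the child-proof cap on the disinfectant-tablet tub

### The arm

A 6-joint arm with a two-finger parallel gripper is mounted at the origin on the work surface. World frame = base frame: x ahead of the robot, y to its left, z up, the work surface at z = 0. Lengths are in mm, angles in rad, forces in N, time in s.
With the tool pointing down it reaches from about 225 to 725 mm from the base axis. Payload 3.1 kg.
Tool frame: the origin (TCP) lies at the very end of the fingers, on their centre line; the grasp point (between the pads) lies 19 mm behind it; z points along the fingers, y is the line along which they close (so a half turn about z gives the same grasp; the last joint's range is limited). The gripper opens to 85 mm and grips with 20 to 120 N. Pads are 22 mm wide; open, the fingers measure 114 mm over their backs; the gripper's body (76 mm by 85 mm) begins 54 mm behind the grasp point. The pads swing forward as they close: fully open they stand 13 mm farther back than shut.
Start: joints at [1.187, 0.048, 0.099, 1.622, 0, 1.443], TCP at [132.843, 507.908, 231.312] pointing down, gripper open.
Joint ranges: [-2.91, 2.91], [-0.99, 1.94], [-1.21, 1.42], [-2.12, 2.29], [-1.49, 1.47], [-3.14, 3.14]. Speed limits (rad/s): [2.79, 2.79, 3.14, 3.14, 3.14, 3.14].

### API

Orientations are given as a rotation vector (axis times angle).
In Python, from rig import r gives the robot as it stands. The module is installed in compiled form; this text tells all that it offers.
- The arm moves only by the tool servo_tool, never from a script. Its argument "commands" is a list of rows, each a list of 3 entries, a list of its own where there are three numbers: the turn, a rotation vector about the tool's x, y, z each as a share of 1.5 rad, from -1 to 1, then the shift along the tool's x, y, z each as a share of 0.5 m, from -1 to 1, then the opening in per cent of the stroke, from 0 (shut) to 100 (fully open). In form: [[[ax, ay, az], [dx, dy, dz], jaw], ...]. A call has 1 to 10 rows; each row shifts and turns the commanded pose from where the row before left it, along the tool's axes as they then stand; what a row does not reach is not made up. A row lasts 1/12 s, in which the tool goes at most 41.7 mm and 7.16 degrees, less where a joint would pass 70% of its speed; a pose out of reach is approached as far as the arm can. A call with a number of a shift or a turn outside -1 to 1 is refused whole. A call with a gripper value outside its range is refused whole. The fingers move at their own pace and stop on an object; the grip force is fixed at half the most. Time passes only in rows, so rows that do not move let the fingers close. It gives the time, the measured TCP pose, the force, the opening and the grip force at its end, in the units of the state.
- r.get_obs(): the state, without advancing time (a new reading comes with each control period).
- r.grab_frame(name): name is "side" or "top" or "wrist"; returns a dict with "color" (400x640x3 uint8, blue, green, red), "intrinsics" (3x3 intrinsics, pixels), "k1" (the pictures are not rectified: a ray, as slopes to the right and down, at radius r is drawn at 1 + k1 r^2 times it, then the intrinsics apply), "R" (3x3) and "t" (3): a world point X has camera coordinates R X + t; the wrist camera has in their place "T_tool_cam" (4x4, takes a point from camera to tool coordinates, whose origin is the TCP and whose axes are the flange's). Camera axes: x right, y down, z forward; pixel columns grow to the right and rows downward; lengths in mm; the calibration is good to about 2 mm. A picture is of the moment at which its call begins: read the wrist's pose just before it. There is no depth.
- r.sign_off(): hands the job in; it is judged then, once.
The state is a dict: "time": time; "joint_pos": joint angles; "qvel": joint speeds; "tau": joint torques, N m; "tool_pos": TCP position; "orientation": TCP orientation; "ft_force": force on the tool from outside, world axes, zero at the start; "torque": the same for the moment, N m; "finger_gap": finger opening in mm; "finger_force": force on a finger pad.
Only numpy, scipy, OpenCV 4.12 (cv2) and the standard library are available. Lean on these libraries where they do the work, as an engineer would, in place of code of your own. Each camera call takes 0.05 s, during which the arm holds its last target. There are 200 camera calls.

### The job

Close the open disinfectant-tablet tub with its orange cap: let the cap's two pins drop into the slots of the blue collar, press the cap down against the spring and twist it clockwise (seen from above) by about 60 degrees, then let it rise so that its pins catch in their notches and it stays locked when you let go. Be gentle, the collar is brittle: never more than 45 N between cap and tub (all contacts added up), and leave the grey cap and everything else where it is.

Things in the scene. Friction and masses are not known exactly. Their poses are not given: they have to be found in the camera images.
- tub: Open white tub fixed in a steel holder on the bench (foot 115 mm square, 8 mm thick). 90 mm across up to 58 mm high; above it a blue collar 68 mm across outside, its flat rim 110 mm above the bench. Origin: centre of underside, z up. The collar is pressed on askew: its slots (yellow stripes) lie up to 35 degrees either way of the tub's own x line, different each time; it does not turn in use
- collar_rim (a point): Centre of the rim, on the tub's axis, 110 mm above its origin (its axes are the tub's, not the slots'). Inside runs a ledge 8 mm thick with a 46 mm hole and two opposite slots 12 mm wide (5 degrees of play for a pin), out to 30 mm from the axis. Pins beside the slots rest on the ledge (cap origin 100 mm above the tub's) and can be slid round on it, pressed lightly, until they drop in
- pad_top (a point): Top centre of a black spring pad in the neck, 39 mm across, 16 mm below the rim; pushes up with 2 N plus 0.7 N per mm. Cap origin above tub origin: 94 mm at first touch; under 84 mm the pins pass below the ledge (9 N) and turn clockwise 60 degrees to notches (white dots, 4 mm deep, 12 mm wide, in the ledge's underside), solid stop 5 to 8 degrees further; 81.5 mm: flange on the rim; 88 mm: locked
- cap: The orange cap, loose, about 80 g, standing on its plug on the bench; 64 mm high. Origin: centre of its underside, z up. Plug 42 mm across up to 28.5 mm (lowest 10 mm taper to 34 mm), then a flange 55 mm across up to 34.5 mm. Two steel pins stick out of the plug along the cap's +x and -x to 28 mm from its axis, 8 mm wide, from 10 to 18 mm above the origin, flat below, round above. A half turn makes no difference
- cap_grip (a point): Point on the cap's axis 54 mm above its origin, inside the grip bar on top, the height to grip. The bar is 12 mm thick (along the cap's y), 40 mm long (along its x), from 34.5 to 64 mm above the origin; its ends and the yellow marks on the flange lie above the pins
- spare_cap: a grey cap with the same grip bar but no pins and a thicker plug (51 mm); it belongs to another tub and does not fit. Leave it. Origin: centre of its underside
- closed_tub: white tub, 90 mm across, 108 mm high, already closed, with a blue band; leave it. Origin: centre of its underside
- culture_bottle0: amber culture bottle, 42 mm across, 125 mm high, blue cap; leave it. Origin: centre of its underside
- culture_bottle1: amber culture bottle, 42 mm across, 125 mm high, red cap; leave it. Origin: centre of its underside
- dish_stack: stack of four culture dishes, 90 mm across, 60 mm high; leave it. Origin: centre of its underside
- marker: marker pen lying flat, 16 mm thick, 130 mm long; leave it. Origin: under its middle
Mind the look-alikes: they are no part of the job. Several things have the shape of the cap; the one meant has the colours described above.

How it is judged (in metres and radians):
On the way:
1. the cap's pins have gone down through the slots and the cap is pressed down against the spring, below the ledge (z of cap in the frame of tub between 0.078 and 0.0848 m and horizontal distance between cap and tub below 0.004 m and angle between cap's own z axis and vertical below 0.12 rad), for 0.1 s.
At the end, for the whole second after the job is handed in: The orange cap is locked on the tub: on its axis within 4 mm, upright within 0.10 rad, its origin 86.4 to 90 mm above the tub's (held there by the notches: in the slots the spring would lift it to 94 mm, beside the notches it sits at 84 mm or less), at rest and released (horizontal distance between cap and tub below 0.004 m and angle between cap's own z axis and vertical below 0.1 rad and z of cap in the frame of tub between 0.0864 and 0.09 m and linear speed of cap below 0.01 m/s); the robot touches nothing.
It fails at once if the cap is forced against the tub with more than 45 N (contact force between cap and tub above 45 N).
It fails at once if the grey cap or another bystander is moved more than 25 mm (distance of any of spare_cap, closed_tub, culture_bottle0, culture_bottle1, dish_stack, marker from where it was at the start of the episode above 0.025 m).
It also fails if it takes over 72 s, if anything falls off the work surface, if the arm or the gripper's body presses on something with over 40 N, if the wrist force passes 120 N, or if a joint passes its speed limit or range.

## Working session

There is one attempt and no reset: what is moved stays moved. The work goes in short steps, Python scripts to look and compute and a tool call to move; the robot and the scene stay as the last step left them, time stands still between calls to the robot, and variables do not carry over. Pictures are saved under pics/ and viewed, at most 10 in all, crops included, and the job is handed in when it is done.

Besides the shell and the picture viewer there is one more tool, called after "Request:" as a command line: name --argument value ..., lists and objects as JSON in quotes. servo_tool: Moves the arm, as the interface text tells. Its arguments: {"type":"object","properties":{"commands":{"type":"array","items":{"type":"array"}}},"required":["commands"]}

```bash
mkdir -p pics; cat > h.py <<'E'
import numpy as np,cv2
from scipy.spatial.transform import Rotation as Rn
def ray(f,uv,wr=None):
    K=np.array(f["intrinsics"]);k=f["k1"]
    p=np.array([(uv[0]-K[0,2])/K[0,0],(uv[1]-K[1,2])/K[1,1]]);q=p.copy()
    for _ in range(20): q=p/(1+k*(q@q))
    d=np.array([q[0],q[1],1.])
    if wr is None:
        R=np.array(f["R"]);t=np.array(f["t"]); return -R.T@t,R.T@d
    T=np.array(f["T_tool_cam"]);Rt=Rn.from_rotvec(wr["orientation"]).as_matrix()
    return np.array(wr["tool_pos"])+Rt@T[:3,3],Rt@T[:3,:3]@d
def atz(f,uv,z,wr=None):
    o,d=ray(f,uv,wr); return o+d*(z-o[2])/d[2]
E
python3 - <<'E'
from rig import r
import cv2
o=r.get_obs();print(o)
for n in("side","top","wrist"):
    f=r.grab_frame(n);cv2.imwrite(f"pics/{n}0.png",f["color"])
    print(n,{k:v for k,v in f.items() if k!="color"})
E
```

```text
{'time': 0.0, 'joint_pos': array([ 1.18718728e+00,  4.86922740e-02,  9.75694468e-02,  1.62200041e+00,
       -3.33815552e-05,  1.44302518e+00]), 'qvel': array([-0.00288861, -0.0014068 , -0.00044567, -0.00145705,  0.00033152,
       -0.00183099]), 'tau': array([-4.29559495e-04, -3.38780844e+01,  3.20015144e+01,  2.00077496e-02,
       -8.56353495e-05,  3.26447754e-06]), 'tool_pos': array([132.62750326, 507.32834956, 230.13334861]), 'orientation': array([-0.40070287, -3.11537069,  0.0035489 ]), 'ft_force': array([-0.29685919,  0.31071138,  0.22565463]), 'torque': array([-0.01795798,  0.05654519, -0.03533308]), 'finger_force': 0.0, 'finger_gap': 85.62406084741747}
side {'intrinsics': array([[414.67272728,   0.        , 319.54555505],
       [  0.        , 414.67272728, 207.04910074],
       [  0.        ,   0.        ,   1.        ]]), 'k1': -0.029632118896032227, 'R': array([[ 0.97394633, -0.22661159,  0.00870251],
       [-0.1207007 , -0.55047916, -0.8260775 ],
       [ 0.19198929,  0.80350475, -0.56348933]]), 't': array([-536.43677068,  172.15342076,  866.45196285])}
top {'intrinsics
[... 254 characters left out ...]
508, -0.0234009 , -0.18294247],
       [ 0.18330353, -0.01432927, -0.98295193]]), 't': array([  37.821204  ,  578.06220749, 1234.9901064 ])}
wrist {'intrinsics': array([[316.74397979,   0.        , 317.76298861],
       [  0.        , 316.74397979, 198.64012469],
       [  0.        ,   0.        ,   1.        ]]), 'k1': 0.015168163711988971, 'T_tool_cam': array([[ 2.24550101e-04, -9.57775241e-01, -2.87517889e-01,
         7.20615140e+01],
       [ 9.99998604e-01,  6.91058403e-04, -1.52104915e-03,
        -1.51687647e-01],
       [ 1.65551487e-03, -2.87517146e-01,  9.57774060e-01,
        -1.41901329e+02],
       [ 0.00000000e+00,  0.00000000e+00,  0.00000000e+00,
         1.00000000e+00]])}
```

View pics/top0.png

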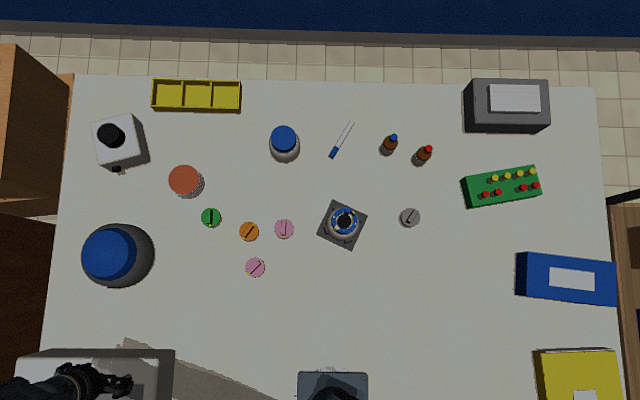

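View pics/side0.png

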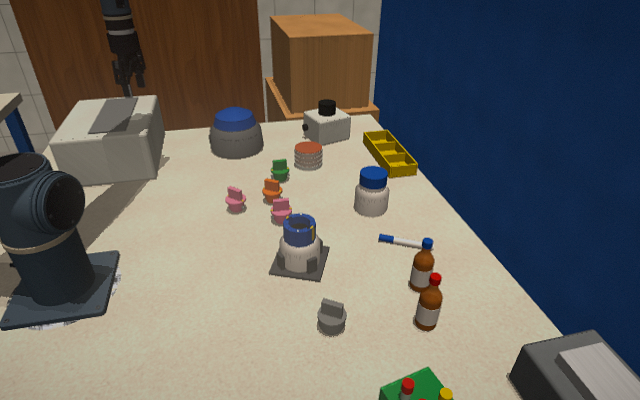

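Cap-shaped things in the top picture are orange (249,231), pink (284,229), pink (255,267), green (211,217) and grey (410,217). By the description I choose the orange one at (249,231). The tub with the blue collar is at (343,222). Next I check both in a close crop.

```bash
python3 - <<'E'
import cv2,numpy as np
from h import *
from rig import r
im=cv2.imread("pics/top0.png")
a=cv2.resize(im[206:256,224:274],(400,400),interpolation=cv2.INTER_CUBIC)
b=cv2.resize(im[195:255,313:373],(400,400),interpolation=cv2.INTER_CUBIC)
cv2.imwrite("pics/crop0.png",np.hstack([a,b]))
f=r.grab_frame("top")
print(atz(f,(249,231),50),atz(f,(344,221),110),atz(f,(284,229),50),atz(f,(255,267),50))
E
```

```text
[471.76375432 240.10282968  50.        ] [498.04311267 -20.55523662 110.        ] [479.49352955 142.82675047  50.        ] [373.01576905 218.81072901  50.        ]
```

View pics/crop0.png

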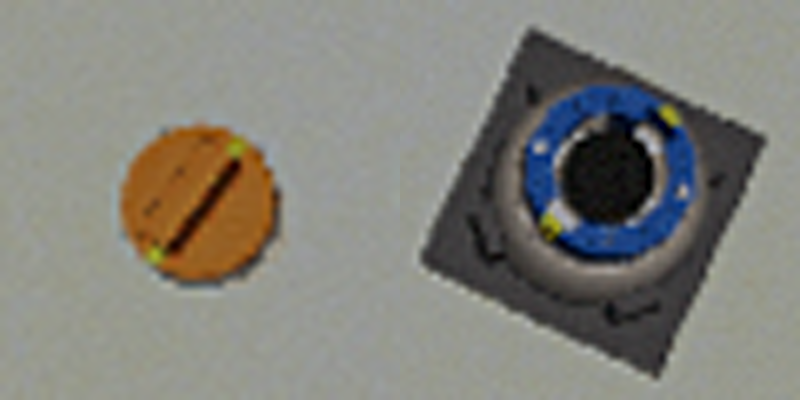

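The crop confirms the orange cap, with yellow marks at px (253.6,224.4) and (243.4,238.1). The collar's yellow slots are at px (353.5,212.2) and (336,229.2).

```bash
cat >> h.py <<'E'
def yaw(o,ax=1):
    R=Rn.from_rotvec(o["orientation"]).as_matrix(); return np.degrees(np.arctan2(R[1,ax],R[0,ax]))
def plan(o,pos=None,yaw_y=None):
    """print tool-axis shift (share of 0.5m) and turn about tool z to bring TCP to pos and tool y (mod 180) to yaw_y deg"""
    R=Rn.from_rotvec(o["orientation"]).as_matrix()
    print("tool axes x",R[:,0].round(3),"y",R[:,1].round(3),"z",R[:,2].round(3),"q",np.round(o["joint_pos"],3),"pos",np.round(o["tool_pos"],1),"t",o["time"])
    if yaw_y is not None:
        d=(yaw_y-yaw(o)+90)%180-90; print("turn about world z deg",d," => tool z share total",-np.radians(d)/1.5)
    if pos is not None:
        d=R.T@(np.array(pos)-o["tool_pos"]); print("shift tool mm",d.round(1),"share",(d/500).round(4))
E
python3 - <<'E'
from rig import r
from h import *
o=r.get_obs();f=r.grab_frame("top")
a,b=atz(f,(253.1,223.9),34.5),atz(f,(242.9,237.6),34.5);print(a,b,(a+b)/2,np.degrees(np.arctan2(*(a-b)[1::-1])),np.linalg.norm(a-b))
c=atz(f,(248.5,231),34.5);print(c)
a,b=atz(f,(353,211.8),110),atz(f,(335.5,228.7),110);print(a,b,(a+b)/2,np.degrees(np.arctan2(*(a-b)[1::-1])),np.linalg.norm(a-b))
plan(o,[472-0,238,230],135)
E
```

```text
[493.75436024 231.60377674  34.5       ] [454.38565394 258.38691615  34.5       ] [474.07000709 244.99534645  34.5       ] -34.22805969870951 47.615455390046606
[473.33060174 243.59854036  34.5       ]
[523.52728286 -44.56231867 110.        ] [476.81791293   1.9758477  110.        ] [500.1725979  -21.29323549 110.        ] -44.894804399449164 65.9360763745846
tool axes x [-0.967  0.253  0.   ] y [ 0.253  0.967 -0.002] z [-0.001 -0.001 -1.   ] q [1.187 0.049 0.098 1.622 0.    1.443] pos [132.7 507.6 230.5] t 0.2
turn about world z deg 59.65304368679642  => tool z share total -0.6940946807804097
shift tool mm [-396.5 -174.9    0.7] share [-0.7929 -0.3499  0.0014]
```

Request:
servo_tool --commands '[[[0,0,0],[-0.033,-0.014,0.003],100],[[0,0,0],[-0.066,-0.028,0.007],100],[[0,0,0],[-0.066,-0.028,0.007],100],[[0,0,0],[-0.066,-0.028,0.007],100],[[0,0,0],[-0.066,-0.028,0.007],100],[[0,0,0],[-0.066,-0.028,0.007],100],[[0,0,0],[-0.066,-0.028,0.007],100],[[0,0,0],[-0.066,-0.028,0.007],100],[[0,0,0],[-0.066,-0.028,0.007],100],[[0,0,0],[-0.066,-0.028,0.007],100]]'

```text
time: 1.08
tool_pos: [403.6, 298.6, 198.1]
orientation: [0.401, 3.116, 0.0]
ft_force: [-0.6, 0.7, -0.1]
finger_gap: 85.5
finger_force: 0.0
```

Request:
servo_tool --commands '[[[0,0,0],[-0.066,-0.028,0.007],100],[[0,0,0],[-0.066,-0.028,0.007],100],[[0,0,0],[-0.033,-0.014,0.004],100],[[0,0,0.06],[0,0,0],100],[[0,0,0.06],[0,0,0],100],[[0,0,0.06],[0,0,0],100],[[0,0,0.065],[0,0,0],100],[[0,0,0],[0,0,0],100],[[0,0,0],[0,0,0],100]]'

```text
time: 1.83
tool_pos: [473.4, 245.1, 189.1]
orientation: [-0.96, -2.991, 0.0]
ft_force: [-0.4, -0.3, -0.1]
finger_gap: 85.2
finger_force: 0.0
```

```bash
python3 - <<'E'
from rig import r
from h import *
o=r.get_obs();f=r.grab_frame("wrist");cv2.imwrite("pics/w1.png",f["color"])
plan(o,[473.5,244,190],54)
import json;np.save("o1.npy",o,allow_pickle=True)
E
```

```text
tool axes x [-0.813  0.582  0.   ] y [ 0.582  0.813 -0.   ] z [-0. -0. -1.] q [ 0.352  0.063  0.032  1.539 -0.     0.973] pos [473.4 245.1 189.1] t 1.8333
turn about world z deg -0.4250507881018848  => tool z share total 0.004945690493716419
shift tool mm [-0.8 -0.8 -0.9] share [-0.0015 -0.0017 -0.0017]
```

View pics/w1.png

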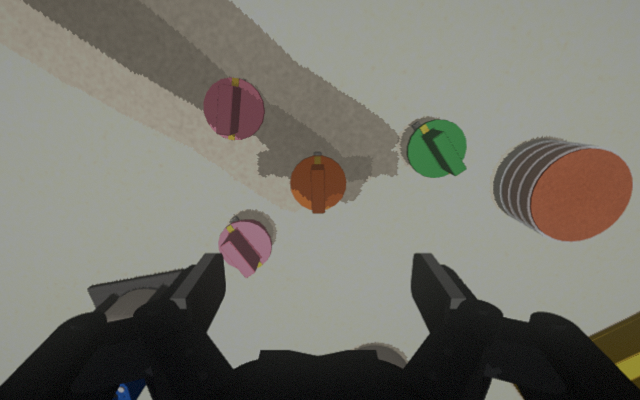

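The wrist view shows the orange cap at (318,183), with its bar nearly along the image vertical (tool x). I'll enlarge it to measure.

```bash
python3 - <<'E'
import cv2,numpy as np
im=cv2.imread("pics/w1.png")
a=cv2.resize(im[145:225,280:360],(560,560),interpolation=cv2.INTER_CUBIC)
cv2.imwrite("pics/w1c.png",np.clip(a*1.6,0,255).astype(np.uint8))
E
```

```text
(no output)
```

View pics/w1c.png

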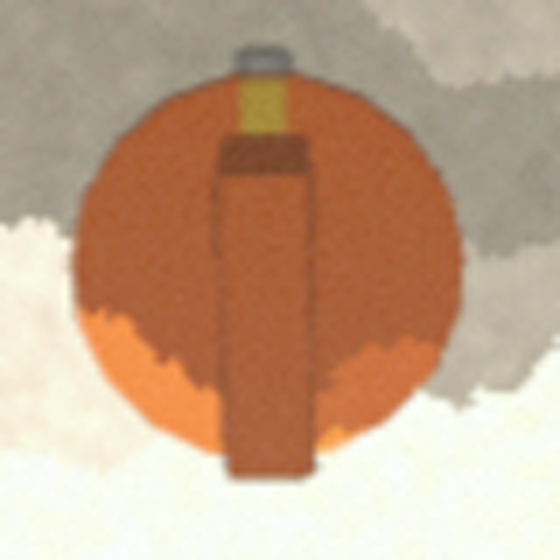

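The crop shows the bar's top face ends at px (317.2,169.4) and (318.4,212.6), and the flange centre near (317.9,182.4).

```bash
python3 - <<'E'
from rig import r
from h import *
o=r.get_obs();f=r.grab_frame("wrist")
a,b=atz(f,(317.2,169.4),64,o),atz(f,(318.4,212.6),64,o)
print(a,b,np.linalg.norm(a-b),(a+b)/2,np.degrees(np.arctan2(*(a-b)[1::-1])))
print(atz(f,(317.9,182.4),34.5,o))
plan(o,[*((a+b)/2)[:2],36],np.degrees(np.arctan2(*(a-b)[1::-1]))+90)
E
```

```text
[458.41843993 255.09460338  64.        ] [490.88756991 233.17231779  64.        ] 39.176919312449186 [474.65300492 244.13346058  64.        ] 145.9738340917888
[473.95625192 244.6820069   34.5       ]
tool axes x [-0.813  0.582  0.   ] y [ 0.582  0.813 -0.   ] z [-0. -0. -1.] q [0.352 0.063 0.032 1.539 0.    0.973] pos [473.4 245.2 189.2] t 1.8833
turn about world z deg 1.549723572847597  => tool z share total -0.01803185256130718
shift tool mm [-1.700e+00 -1.000e-01  1.532e+02] share [-3.400e-03 -2.000e-04  3.064e-01]
```

Request:
servo_tool --commands '[[[0,0,-0.018],[-0.003,0,0.03],100],[[0,0,0],[0,0,0.06],100],[[0,0,0],[0,0,0.06],100],[[0,0,0],[0,0,0.06],70],[[0,0,0],[0,0,0.04],50],[[0,0,0],[0,0,0.03],50],[[0,0,0],[0,0,0.022],50],[[0,0,0],[0,0,0],50],[[0,0,0],[0,0,0],0],[[0,0,0],[0,0,0],0]]'

```text
time: 2.77
tool_pos: [475.7, 244.7, 39.7]
orientation: [0.922, 3.001, 0.002]
ft_force: [0.2, 0.1, 0.3]
finger_gap: 19.5
finger_force: 0.0
```

Request:
servo_tool --commands '[[[0,0,0],[0,0,0],0],[[0,0,0],[0,0,0],0],[[0,0,0],[0,0,0],0],[[0,0,0],[0,0,0],0],[[0,0,0],[0,0,0],0],[[0,0,0],[0,0,0],0]]'

```text
time: 3.27
tool_pos: [475.8, 244.8, 39.8]
orientation: [0.922, 3.001, 0.003]
ft_force: [0.5, 0.2, 5.9]
finger_gap: 10.5
finger_force: 61.9
```

Request:
servo_tool --commands '[[[0,0,0],[0,0,-0.01],0],[[0,0,0],[0,0,-0.03],0],[[0,0,0],[0,0,-0.06],0],[[0,0,0],[0,0,-0.07],0],[[0,0,0],[0,0,-0.07],0],[[0,0,0],[-0.025,-0.02,-0.04],0],[[0,0,0],[-0.05,-0.042,-0.03],0],[[0,0,0],[-0.055,-0.046,-0.02],0],[[0,0,0],[-0.055,-0.046,-0.02],0],[[0,0,0],[-0.055,-0.046,-0.02],0]]'

```text
time: 4.1
tool_pos: [517.5, 92.9, 223.5]
orientation: [-0.921, -3.003, 0.001]
ft_force: [0.8, 0.0, -1.3]
finger_gap: 10.7
finger_force: 61.2
```

Request:
servo_tool --commands '[[[0,0,0],[-0.055,-0.046,-0.01],0],[[0,0,0],[-0.055,-0.046,0],0],[[0,0,0],[-0.055,-0.046,0],0],[[0,0,0],[-0.05,-0.046,0],0],[[0,0,0],[-0.03,-0.03,0],0],[[0,0,0],[-0.01,-0.006,0],0],[[0,0,0],[0,0,0],0],[[0,0,0],[0,0,0],0]]'

```text
time: 4.77
tool_pos: [561.1, -67.9, 227.7]
orientation: [-0.923, -3.001, -0.001]
ft_force: [-0.8, 0.4, -0.6]
finger_gap: 10.7
finger_force: 61.1
```

```bash
python3 - <<'E'
from rig import r
from h import *
o=r.get_obs();f=r.grab_frame("wrist");cv2.imwrite("pics/w2.png",f["color"])
np.save("o2.npy",o,allow_pickle=True)
plan(o,[500,-21,230]);print(o["finger_gap"],o["finger_force"],o["ft_force"],o["torque"])
cv2.imwrite("pics/w2b.png",cv2.resize(f["color"][0:300,130:530],(800,600),interpolation=cv2.INTER_CUBIC))
E
```

```text
tool axes x [-0.827  0.562  0.002] y [0.562 0.827 0.   ] z [-0.002  0.001 -1.   ] q [-2.400e-01  1.550e-01  2.070e-01  1.625e+00  1.000e-03  3.570e-01] pos [561.1 -67.9 227.7] t 4.7667
shift tool mm [76.9  4.5 -2.1] share [ 0.1537  0.009  -0.0043]
10.744503307589097 61.12449645996094 [-0.80146345  0.37633227 -0.63334214] [ 0.00054273  0.00393172 -0.03021705]
```

View pics/w2b.png

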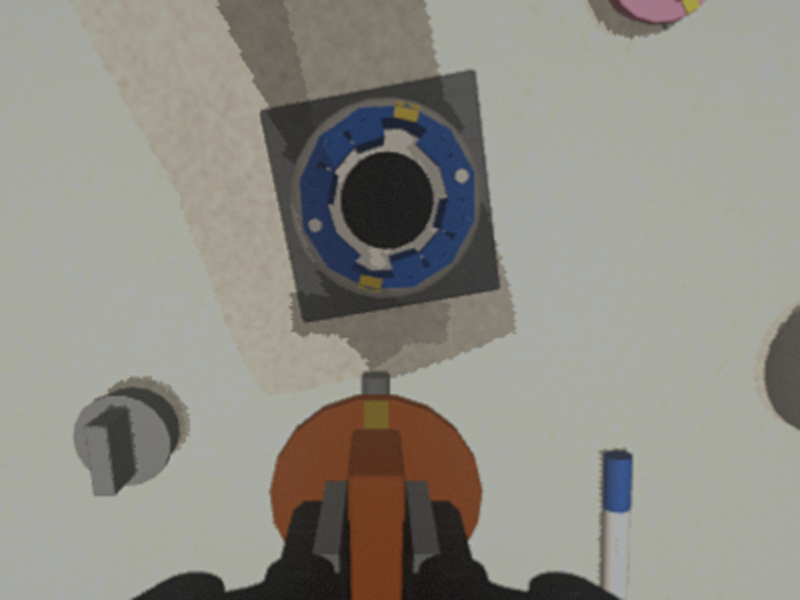

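The view shows the collar with slots (yellow) at crop (406,112) and (371,283), white dots at (461,176) and (315,225), and the held cap's pin tip at (376,372). Crop scale is 2, offset (130,0).

```bash
python3 - <<'E'
from rig import r
from h import *
o=np.load("o2.npy",allow_pickle=True).item();f=r.grab_frame("wrist")
P=lambda u,v,z:atz(f,(130+u/2-.25,v/2-.25),z,o)
ang=lambda d:np.degrees(np.arctan2(d[1],d[0]))
def pair(n,a,b,z):
    a,b=P(*a,z),P(*b,z);print(n,(a+b)[:2]/2,"len",np.linalg.norm(a-b),"ang",ang(a-b))
pair("slots",(406,112),(371,283),110)
pair("dots",(461,176),(315,225),110)
pair("rimLR",(298,197),(477,197),110)
pair("hole LR",(299,195),(476,195),110)
R=Rn.from_rotvec(o["orientation"]).as_matrix()
zc=o["tool_pos"][2]-39.8
for n,u,v,h in(("pin end",376,372,18),("flange far",376,394,34.5),("flange L",271,490,34.5),("flange R",481,490,34.5),("bar base L",351,473,34.5),("bar top far L",349,474,64),("bar top far R",404,474,64)):
    print(n,(R.T@(P(u,v,zc+h)-o["tool_pos"])).round(1))
t=r.grab_frame("top")
E
```

```text
slots [501.83334    -22.26144628] len 64.94156337429759 ang 134.00392510424126
dots [501.69594491 -22.47220907] len 59.82082856130269 ang 73.57558364485209
rimLR [500.59963097 -21.6018843 ] len 69.85621668176876 ang -124.17808800893805
hole LR [499.98370781 -21.18833274] len 69.01489469894295 ang -124.17838310435354
pin end [30.  -0.  21.9]
flange far [28.7  0.   5.4]
flange L [  3.4 -26.6   5.3]
flange R [ 3.4 26.6  5.3]
bar base L [ 8.  -6.3  5.3]
bar top far L [ 20.6  -5.4 -24.2]
bar top far R [ 20.6   5.7 -24.2]
```

Request:
servo_tool --commands '[[[0,0,0],[0.017,0.002,0.005],0],[[0,0,0],[0.04,0.002,0.02],0],[[0,0,0],[0.045,0.002,0.03],0],[[0,0,0],[0.03,0.002,0.04],0],[[0,0,0],[0.015,0,0.03],0],[[0,0,0.04],[0,0,0.01],0],[[0,0,0.058],[0,0,0],0],[[0,0,0.04],[0,0,0],0],[[0,0,0],[0,0,0],0],[[0,0,0],[0,0,0],0]]'

```text
time: 5.75
tool_pos: [502.8, -22.8, 161.1]
orientation: [1.223, 2.893, 0.0]
ft_force: [-0.7, 0.2, -0.4]
finger_gap: 10.8
finger_force: 61.2
```

```bash
python3 - <<'E'
from rig import r
from h import *
o=r.get_obs();f=r.grab_frame("wrist");g=r.grab_frame("side")
plan(o,[502.5,-23.1,150],134-90);print(o["ft_force"],o["torque"])
t=np.array(g["R"])@np.array([502,-22,115])+g["t"];u=g["intrinsics"]@(t/t[2]);print(u)
x,y=int(u[0]),int(u[1])
a=cv2.resize(g["color"][y-40:y+40,x-40:x+40],(500,500),interpolation=cv2.INTER_CUBIC)
b=cv2.resize(f["color"][50:300,217:417],(300,375),interpolation=cv2.INTER_CUBIC)
b=cv2.copyMakeBorder(b,0,125,0,0,cv2.BORDER_CONSTANT);cv2.imwrite("pics/w3.png",np.hstack([a,b]))
E
```

```text
tool axes x [-0.697  0.717 -0.   ] y [0.717 0.697 0.   ] z [ 0.  0. -1.] q [-0.179 -0.013 -0.102  1.481  0.     0.621] pos [502.8 -22.8 161.1] t 5.75
turn about world z deg -0.163839305865082  => tool z share total 0.0019063568876851583
shift tool mm [ 0.  -0.4 11.1] share [ 0.     -0.0008  0.0222]
[-0.6988451   0.2046603  -0.41116399] [-0.03943934  0.00413411  0.0143985 ]
[299.98390918 220.55509789   1.        ]
```

View pics/w3.png

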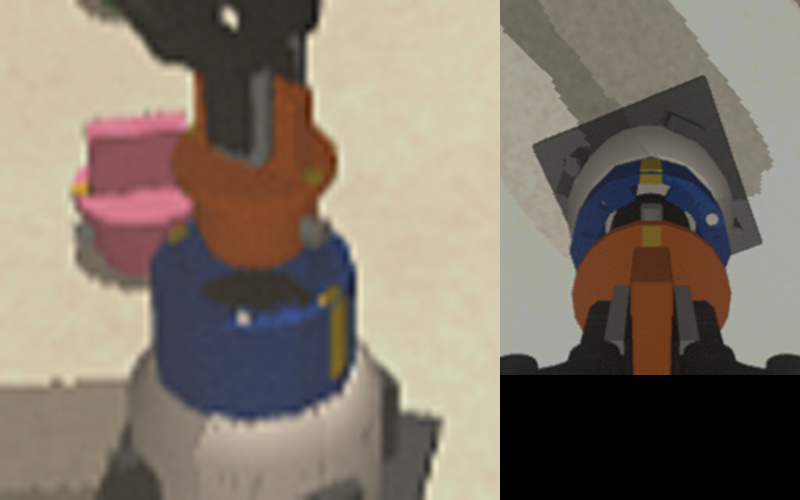

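The cap's pin lines up with the slot and is centred over the collar. I'll lower it gently.

Request:
servo_tool --commands '[[[0,0,0],[0,-0.001,0.01],0],[[0,0,0],[0,0,0.01],0],[[0,0,0],[0,0,0.01],0],[[0,0,0],[0,0,0.006],0],[[0,0,0],[0,0,0],0],[[0,0,0],[0,0,0],0]]'

```text
time: 6.35
tool_pos: [502.2, -24.2, 142.2]
orientation: [-1.228, -2.891, 0.0]
ft_force: [0.6, 0.0, -0.2]
finger_gap: 10.9
finger_force: 61.2
```

Request:
servo_tool --commands '[[[0,0,0],[0,0,0.004],0],[[0,0,0],[0,0,0.002],0],[[0,0,0],[0,0,0],0],[[0,0,0],[0,0,0],0]]'

```text
time: 6.68
tool_pos: [502.6, -24.2, 139.9]
orientation: [1.228, 2.891, 0.0]
ft_force: [0.4, -0.0, -1.1]
finger_gap: 11.3
finger_force: 61.2
```

Request:
servo_tool --commands '[[[0,0,0],[0,0,0.003],0],[[0,0,0],[0,0,0.002],0],[[0,0,0],[0,0,0],0],[[0,0,0],[0,0,0],0]]'

```text
time: 7.02
tool_pos: [502.5, -24.2, 137.2]
orientation: [-1.228, -2.891, 0.0]
ft_force: [-0.2, 0.5, -0.8]
finger_gap: 11.0
finger_force: 61.2
```

Request:
servo_tool --commands '[[[0,0,0],[0,0,0.003],0],[[0,0,0],[0,0,0.003],0],[[0,0,0],[0,0,0],0],[[0,0,0],[0,0,0],0]]'

```text
time: 7.35
tool_pos: [502.5, -24.2, 134.1]
orientation: [-1.228, -2.891, 0.0]
ft_force: [-0.9, 0.4, -0.5]
finger_gap: 10.7
finger_force: 61.3
```

Request:
servo_tool --commands '[[[0,0,0],[0,0,0.003],0],[[0,0,0],[0,0,0.003],0],[[0,0,0],[0,0,0],0],[[0,0,0],[0,0,0],0]]'

```text
time: 7.68
tool_pos: [502.7, -24.2, 131.8]
orientation: [1.228, 2.891, 0.0]
ft_force: [-2.4, 0.9, 2.1]
finger_gap: 10.9
finger_force: 61.6
```

Request:
servo_tool --commands '[[[0,0,0],[0,0,0.003],0],[[0,0,0],[0,0,0.003],0],[[0,0,0],[0,0,0],0],[[0,0,0],[0,0,0],0]]'

```text
time: 8.02
tool_pos: [502.7, -24.3, 128.6]
orientation: [1.228, 2.891, 0.0]
ft_force: [-0.7, 0.8, 4.5]
finger_gap: 10.6
finger_force: 62.0
```

Request:
servo_tool --commands '[[[0,0,0],[0,0,0.003],0],[[0,0,0],[0,0,0.003],0],[[0,0,0],[0,0,0.003],0],[[0,0,0],[0,0,0],0],[[0,0,0],[0,0,0],0],[[0,0,0],[0,0,0],0]]'

```text
time: 8.52
tool_pos: [502.7, -24.2, 124.7]
orientation: [1.228, 2.891, 0.0]
ft_force: [-2.8, -0.5, 5.5]
finger_gap: 10.8
finger_force: 62.4
```

Request:
servo_tool --commands '[[[0,0,0],[0,0,0.002],0],[[0,0,0],[0,0,0.001],0],[[0,0,0],[0,0,0],0],[[0,0,0],[0,0,0],0]]'

```text
time: 8.85
tool_pos: [502.7, -24.3, 123.5]
orientation: [1.228, 2.891, 0.0]
ft_force: [-3.0, 1.0, 6.3]
finger_gap: 11.5
finger_force: 62.4
```

Request:
servo_tool --commands '[[[0,0,0],[0,0,0.002],0],[[0,0,0],[0,0,0],0],[[0,0,0],[0,0,0],0],[[0,0,0],[0,0,0],0]]'

```text
time: 9.18
tool_pos: [502.8, -24.3, 122.7]
orientation: [1.228, 2.891, 0.0]
ft_force: [-3.0, 0.7, 8.9]
finger_gap: 10.8
finger_force: 62.5
```

```bash
python3 - <<'E'
from rig import r
o=r.get_obs();print(o["ft_force"],o["torque"],o["tool_pos"],o["orientation"])
E
```

```text
[-2.95235242  0.68689219  8.90650483] [0.12904939 0.75627272 0.00567912] [502.78232341 -24.25216134 122.65565093] [1.22771535e+00 2.89058208e+00 2.35155116e-04]
```

Request:
servo_tool --commands '[[[0,0,0],[0.001,-0.001,0.001],0],[[0,0,0],[0,0,0],0],[[0,0,0],[0,0,0],0]]'

```text
time: 9.43
tool_pos: [502.6, -24.2, 122.5]
orientation: [1.227, 2.889, 0.001]
ft_force: [-2.6, 1.0, 8.8]
finger_gap: 11.1
finger_force: 62.6
```

Request:
servo_tool --commands '[[[0,0,0.03],[0,0,0],0],[[0,0,0.04],[0,0,0],0],[[0,0,0.04],[0,0,0],0],[[0,0,0],[0,0,0],0],[[0,0,0],[0,0,0],0]]'

```text
time: 9.85
tool_pos: [503.2, -23.7, 122.7]
orientation: [1.461, 2.778, 0.004]
ft_force: [-1.8, 1.9, 7.8]
finger_gap: 10.6
finger_force: 62.5
```

```bash
python3 - <<'E'
from rig import r
from h import *
o=r.get_obs();print(o["ft_force"],o["torque"],o["tool_pos"],yaw(o,0))
E
```

```text
[-1.8078324   1.94487138  7.83066518] [ 0.40087685  0.31504505 -0.0177915 ] [503.2305334  -23.70909577 122.6951445 ] 124.53016476923585
```

Request:
servo_tool --commands '[[[0,0,0.04],[0.001,0,0],0],[[0,0,0.04],[0,0,0],0],[[0,0,0.04],[0,0,0],0],[[0,0,0.04],[0,0,0],0],[[0,0,0.04],[0,0,0],0],[[0,0,0],[0,0,0],0],[[0,0,0],[0,0,0],0]]'

```text
time: 10.43
tool_pos: [503.1, -23.7, 122.8]
orientation: [1.86, 2.528, 0.004]
ft_force: [-1.0, 0.4, 7.9]
finger_gap: 10.8
finger_force: 62.5
```

```bash
python3 - <<'E'
from rig import r
from h import *
o=r.get_obs();print(o["ft_force"],o["torque"],o["tool_pos"],yaw(o,0))
E
```

```text
[-0.96316694  0.37576318  7.8836591 ] [ 0.21001522  0.34757886 -0.06545956] [503.09824524 -23.7241148  122.76934211] 107.32575578457912
```

Request:
servo_tool --commands '[[[0,0,0.04],[0,0,0],0],[[0,0,0.04],[0,0,0],0],[[0,0,0.04],[0,0,0],0],[[0,0,0.04],[0,0,0],0],[[0,0,0.04],[0,0,0],0],[[0,0,0.04],[0,0,0],0],[[0,0,0.04],[0,0,0],0],[[0,0,0.03],[0,0,0],0],[[0,0,0],[0,0,0],0],[[0,0,0],[0,0,0],0]]'

```text
time: 11.27
tool_pos: [502.6, -23.3, 122.6]
orientation: [2.393, 2.033, 0.005]
ft_force: [-1.8, 1.0, 8.4]
finger_gap: 11.0
finger_force: 62.6
```

```bash
python3 - <<'E'
from rig import r
from h import *
o=r.get_obs();print(o["ft_force"],o["torque"],o["tool_pos"],yaw(o,0))
E
```

```text
[-1.84536569  0.95971777  8.43691642] [ 0.4409172   0.50142036 -0.01246938] [502.59441529 -23.25670502 122.59076965] 80.70473797760381
```

Request:
servo_tool --commands '[[[0,0,0.039],[0,0,0],0],[[0,0,0.039],[0,0,0],0],[[0,0,0],[0,0,0],0],[[0,0,0],[0,0,0],0]]'

```text
time: 11.6
tool_pos: [502.4, -23.0, 122.5]
orientation: [2.509, 1.891, 0.005]
ft_force: [-1.9, 2.4, 9.1]
finger_gap: 11.0
finger_force: 62.6
```

Request:
servo_tool --commands '[[[0,0,0],[0,0,-0.003],0],[[0,0,0],[0,0,-0.003],0],[[0,0,0],[0,0,-0.002],0],[[0,0,0],[0,0,0],0],[[0,0,0],[0,0,0],0]]'

```text
time: 12.02
tool_pos: [502.4, -23.0, 125.9]
orientation: [2.509, 1.891, 0.005]
ft_force: [-1.6, 2.0, 7.2]
finger_gap: 10.9
finger_force: 62.2
```

```bash
python3 - <<'E'
from rig import r
from h import *
o=r.get_obs();print(o["ft_force"],o["torque"],o["tool_pos"],yaw(o,0),o["time"])
E
```

```text
[-1.6135305   2.04687479  7.23100091] [0.52711267 0.30431598 0.03034068] [502.41500325 -23.00414165 125.89909243] 74.01327968083828 12.0167
```

Request:
servo_tool --commands '[[[0,0,0],[0,0,-0.002],0],[[0,0,0],[0,0,-0.001],0],[[0,0,0],[0,0,0],0],[[0,0,0],[0,0,0],0]]'

```text
time: 12.35
tool_pos: [502.4, -23.0, 127.0]
orientation: [-2.509, -1.891, -0.004]
ft_force: [-0.4, 2.8, 6.0]
finger_gap: 11.0
finger_force: 62.2
```

Request:
servo_tool --commands '[[[0,0,0],[0,0,-0.001],0],[[0,0,0],[0,0,0],0],[[0,0,0],[0,0,0],0]]'

```text
time: 12.6
tool_pos: [502.3, -23.1, 127.3]
orientation: [-2.509, -1.891, -0.004]
ft_force: [0.9, 2.5, 5.3]
finger_gap: 10.8
finger_force: 62.1
```

Request:
servo_tool --commands '[[[0,0,0],[0,0,-0.002],0],[[0,0,0],[0,0,0],0],[[0,0,0],[0,0,0],0],[[0,0,0],[0,0,0],0]]'

```text
time: 12.93
tool_pos: [502.2, -23.2, 127.8]
orientation: [-2.509, -1.891, -0.003]
ft_force: [2.4, 4.2, 3.2]
finger_gap: 11.0
finger_force: 61.7
```

The force now falls faster than the spring alone would explain, so the pins have reached the notches. Releasing.

Request:
servo_tool --commands '[[[0,0,0],[0,0,0],40],[[0,0,0],[0,0,0],50],[[0,0,0],[0,0,0],50],[[0,0,0],[0,0,0],50],[[0,0,0],[0,0,-0.02],50],[[0,0,0],[0,0,-0.05],50],[[0,0,0],[0,0,-0.06],50],[[0,0,0],[0,0,-0.06],50],[[0,0,0],[0,0,-0.02],50],[[0,0,0],[0,0,0],50]]'

```text
time: 13.77
tool_pos: [503.6, -24.4, 237.3]
orientation: [2.505, 1.886, 0.008]
ft_force: [0.4, -0.4, -0.0]
finger_gap: 42.8
finger_force: 0.0
```

```bash
python3 - <<'E'
from rig import r
from h import *
o=r.get_obs();f=r.grab_frame("wrist");g=r.grab_frame("side");print(o["tool_pos"],o["ft_force"],o["finger_gap"])
a=cv2.resize(g["color"][170:270,250:350],(400,400),interpolation=cv2.INTER_CUBIC)
b=cv2.resize(f["color"][100:260,240:400],(400,400),interpolation=cv2.INTER_CUBIC)
cv2.imwrite("pics/w4.png",np.hstack([a,b]))
E
```

```text
[503.62489106 -24.40203261 237.27428326] [ 0.42155233 -0.41003225 -0.03217519] 42.814367343439535
```

View pics/w4.png

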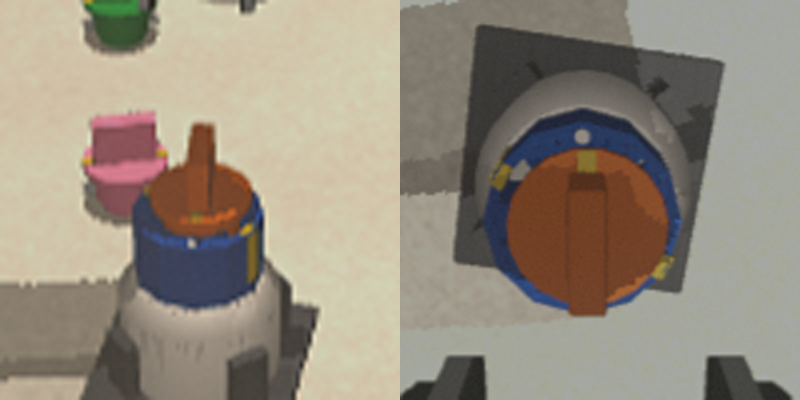

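The view shows the cap centred and released. Its yellow mark (587,160) lines up with the white notch dot (582,136), and the force stop at TCP 127.8 mm matches the locked height of 88 mm. Handing in.

```bash
python3 -c "
from rig import r
print(r.sign_off())"
```

```text
the job is handed in; nothing more can be done
None
```

I closed the tub with the orange cap and handed the job in after about 14 s on the robot's clock. The cap was released with its yellow mark on the notch dot, at about 88 mm, which is the locked height. Wrist force stayed near 9 N in every reading while pressing, and nothing else was touched. Sign-off returned no verdict.

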